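# Tip a tray of culture dishes into the microscope feed channel

### The job

Carry the tray of three closed culture dishes, level and gently, by its bow handle to the dish feeder, set it flat on the ledge with its nose up to the low stops, and let go. Then take it by the grip at its tail and tip it up, nose staying on the ledge, so that all three dishes slide in single file down the channel, and lower the empty tray flat on the ledge again, nose still at the stops, and let go. Do not drop the tray or touch the dishes with the gripper, and leave the bottle, the slide box and the beaker where they are.

Things in the scene. Friction and masses are not known exactly. Their poses are not given: they have to be found in the camera images.
- tray: Open aluminium tray 200 (x) x 108 (y) mm, 0.3 kg, on the bench. Origin: centre of underside; +x to the open nose, z up. Floor 6 thick, walls to 34 high. +y wall straight (guide rail); a slanted -y wall narrows the inside from 100 to 66 mm, so dishes leave the nose singly, between y -16 and +50. Only friction (about 0.2) holds the dishes: they start to slide at 10 to 15 degrees of tilt.
- bow_handle (a point): Middle of the tray's black bow handle, a flat bar bridging the tray: 108 mm long along the tray's y, 12 thick along x, 60 to 80 mm above the tray's underside. This point: tray (-10, 0, 70) mm, near the centre of mass. Pinch it from above, fingers closing along the tray's x; dish tops are 38 mm below the bar.
- tail_grip (a point): Grasp point of the black upright fin behind the tray's tail: 12 mm thick along the tray's y, x -100 to -142 mm, 1 to 46 mm above the tray's underside. This point: tray (-122, 0, 30) mm. Pinch it from above, fingers closing along the tray's y. With the tray docked the fin overhangs the end of the ledge.
- nose (a point): Middle of the tray's lower front edge, at tray (100, 0, 0) mm; its frame is parallel to the tray's. The tray pivots on this edge when the tail is lifted, 222 mm horizontally from tail_grip.
- feeder: Fixed white and grey dish feeder. Origin on the bench under the stop line; +x downstream along the channel (roughly the robot's left). At x -190 to 0 mm a level ledge, 130 wide, top 75 mm high, between steel fences 118 mm apart, 28 tall, tops flared out. Two 8 mm tall stops at x = 0, outside the dishes' path. Docked, the tray has yaw equal to the feeder's, centre at x = -100 to -105 mm, y = 0.
- dock (a point): Where the tray's nose point belongs: on the stop line, in the middle of the ledge, at ledge height (75 mm). Its frame is parallel to the feeder's.
- channel: Steel channel of the feeder, sloping down 15 degrees. Origin at its upper end on the floor's middle line (17 mm to the +y side of dock), x down the slope, z square to the floor. 66 mm wide between 31 mm walls that start 20 mm down, flared at the mouth; end stop at x = 235. Slippery (friction 0.12): dishes run to the end by themselves, centres near x = 205, 145 and 85 mm.
- dish0: Closed round culture dish, white plastic, 60 mm diameter x 16 mm tall, about 30 g, lying flat; origin: centre of its underside. The three are alike; at the start nearest the nose in the tray.
- dish1: Closed round culture dish, white plastic, 60 mm diameter x 16 mm tall, about 30 g, lying flat; origin: centre of its underside. The three are alike; at the start in the middle in the tray.
- dish2: Closed round culture dish, white plastic, 60 mm diameter x 16 mm tall, about 30 g, lying flat; origin: centre of its underside. The three are alike; at the start nearest the tail in the tray.
- reagent_bottle: Bystander: amber bottle, 60 mm diameter, 130 tall, origin: centre of its underside. Not to be moved.
- slide_box: Bystander: closed wooden slide box 80 x 140 x 34 mm, origin: centre of its underside. Not to be moved.
- beaker: Bystander: white cup-shaped beaker, 70 mm wide, 85 tall, origin: centre of its underside. Not to be moved.
There are look-alikes about, which are no part of the job. Leave any green look-alike of the dish0 alone.

How it is judged:
By the outcome, as a careful person would: the job done as asked, in the order asked, and still so for the second after the job is handed in, with the robot touching nothing.
It also fails if it takes over 61 s, if anything falls off the work surface, if the arm or the gripper's body presses on something with over 40 N, if the wrist force passes 120 N, or if a joint passes its speed limit or range.

### The arm

A 6-joint arm with a two-finger parallel gripper is mounted at the origin on the work surface. World frame = base frame: x ahead of the robot, y to its left, z up, the work surface at z = 0. Lengths are in m, angles in rad, forces in N, time in s.
With the tool pointing down it reaches from about 0.4 to 0.825 m from the base axis. Payload 7 kg.
Tool frame: the origin (TCP) lies midway between the tips of the shut fingers; the grasp point (between the pads) lies hold_point_z behind it (hold_point_z is the distance from the TCP to the grasp point, in m); z points along the fingers, y is the line along which they close (so a half turn about z gives the same grasp; the last joint's range is limited). The gripper opens to 88 mm and grips with 3 to 60 N. Pads are 19 mm wide; open, the fingers measure 130 mm over their backs; the gripper's body (78 mm by 193 mm) begins 47 mm behind the grasp point.
Start: joints at [1.524, 0.359, 0.012, 0, -1.224, -0.288], TCP at [0.222, 0.637, 0.227] pointing down, gripper open.
Joint ranges: [-3.07, 3.07], [-1.43, 2.12], [-1.02, 1.25], [-3.03, 1.67], [-3.05, -0], [-3.03, 3.03]. Speed limits (rad/s): [2.39, 2.39, 3.01, 3.14, 3.14, 3.14].

### API

Orientations are given as [roll, pitch, yaw] about the fixed x, y, z axes, in that order (R = Rz(yaw) Ry(pitch) Rx(roll)).
In Python, from station import * gives the robot as it stands.
- The arm moves only by the tool apply_moves, never from a script. Its argument "steps" is a list of rows, each an object with "translation": the shift along the world's x, y, z scaled (see below), a list of three; "rotation": the turn, a rotation vector about the world's x, y, z scaled (see below), a list of three. A call has exactly 10 rows; each row is the pose to reach, as a shift and turn from the pose commanded when the call began; what a row does not reach only later rows make up. The controller multiplies each number of a shift by 250 mm and each number of a turn by 30 degrees. A row lasts 1/12 s, in which the tool goes at most 41.7 mm and 7.16 degrees, less where a joint would pass 70% of its speed; a pose out of reach is approached as far as the arm can. A call with a number of a shift or a turn outside -1 to 1 is refused whole. A call with a gripper value outside its range is refused whole. "jaw" is the closure, from -1 (fully open) to 1 (shut), so that 0 is half open, set as the call begins (left out, the last holds). The fingers move at their own pace and stop on an object; "newtons" is the grip in N (left out, the last holds). Time passes only in rows, so rows that repeat a pose let the fingers close, or fill a call up. It gives the time, the measured TCP pose, the force, the opening and the grip force at its end, in the units of the state.
- get_state(): the state, without advancing time (a new reading comes with each control period).
- grab_frame(name): name is "scene" or "top" or "wrist"; returns the picture (480x640x3 uint8, blue, green, red); there is no depth.
- camera_model(name): a dict with "fx", "fy", "cx", "cy" (pixels), "k1" (the pictures are not rectified: a ray, as slopes to the right and down, at radius r is drawn at 1 + k1 r^2 times it, then the intrinsics apply), "xyz" and "rotation" of the camera in the world. Camera axes: x right, y down, z forward; pixel columns grow to the right and rows downward; lengths in m; the calibration is good to about 2 mm. A picture is of the moment at which its call begins: read the wrist's pose just before it. camera_model takes no time and is no camera call; for the wrist camera it gives the pose at the moment of the call.
- job_done(): hands the job in; it is judged then, once.
The state is a dict: "t": time; "q": joint angles; "qd": joint speeds; "joint_efforts": joint torques, N m; "eef_pos": TCP position; "ee_rot": TCP orientation; "force": force on the tool from outside, world axes, zero at the start; "moment": the same for the moment, N m; "width": finger opening in m; "gripper_force": force on a finger pad.
Only numpy, scipy, OpenCV 4.12 (cv2) and the standard library are available. Lean on these libraries where they do the work, as an engineer would, in place of code of your own. Each camera call takes 0.05 s, during which the arm holds its last target. There are 200 camera calls.

## Working session

There is one attempt and no reset: what is moved stays moved. The work goes in short steps, Python scripts to look and compute and a tool call to move; the robot and the scene stay as the last step left them, time stands still between calls to the robot, and variables do not carry over. Pictures are saved under pics/ and viewed, at most 10 in all, crops included, and the job is handed in when it is done.

Besides the shell and the picture viewer there is one more tool, called after "Call:" in YAML: its name, and indented under it one key for each argument. apply_moves: Moves the arm, as the interface text tells. Shifts and turns lie within -1 to 1; 1 stands for 250 mm of shift or 30 degrees of turn. Its arguments: {"type":"object","properties":{"steps":{"type":"array"},"jaw":{"type":"number"},"newtons":{"type":"number"}},"required":["steps"]}

```bash
ls; mkdir -p pics; python3 - <<'E'
from station import *
import cv2
s=get_state(); print({k:(s[k]) for k in s})
for n in ("scene","top"):
    cv2.imwrite(f"pics/{n}0.png",grab_frame(n)); print(n,camera_model(n))
import station; print([x for x in dir(station) if 'hold' in x.lower()], globals().get('hold_point_z'))
E
```

```text
pics
{'t': 0.0, 'q': array([ 1.52409331e+00,  3.59401617e-01,  1.10784526e-02, -3.82631828e-04,
       -1.22411406e+00, -2.88096606e-01]), 'qd': array([-0.00119814,  0.00014764,  0.0013162 ,  0.00044048, -0.00051951,
        0.00076508]), 'joint_efforts': array([ 8.00305043e-04, -5.82725143e+01,  2.93046194e+01,  6.99711487e+00,
        7.08613690e-03, -1.62446686e-04]), 'eef_pos': array([0.22164705, 0.63705181, 0.22561584]), 'ee_rot': array([ 3.13991717e+00, -1.21399855e-04, -3.34929829e-01]), 'force': array([-0.57678153,  0.14573839, -0.22745801]), 'moment': array([-0.03240822,  0.00283153, -0.02990573]), 'gripper_force': 0.0, 'width': 0.08788095686478224}
scene {'fx': 570.5396518359473, 'fy': 570.5396518359473, 'cx': 319.4154542723558, 'cy': 238.86838924564645, 'k1': -0.15231933591320934, 'xyz': array([ 0.98725686, -0.68843568,  0.94176619]), 'rotation': array([-2.45677092,  0.01391272,  0.55166719])}
top {'fx': 457.91862215477784, 'fy': 457.91862215477784, 'cx': 323.3157494720973, 'cy': 238.40057834105804, 'k1': -0.10350364659789543, 'xyz': array([ 0.5162404 , -0.11525904,  1.0860933 ]), 'rotation': array([-3.06104922, -0.00563569, -1.55148975])}
['hold_point_z'] 0.0188
```

View pics/top0.png

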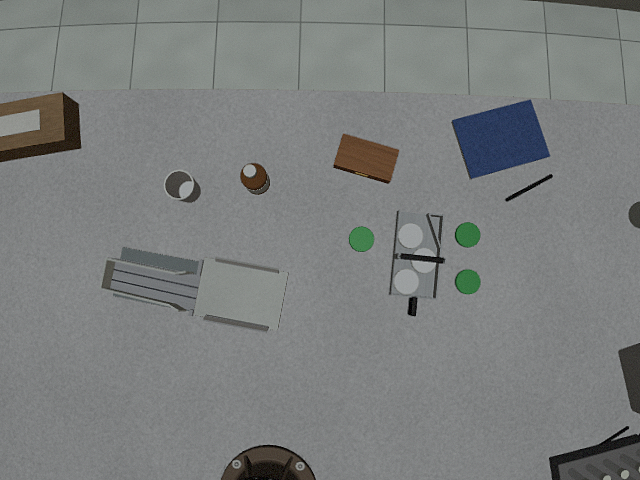

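View pics/scene0.png

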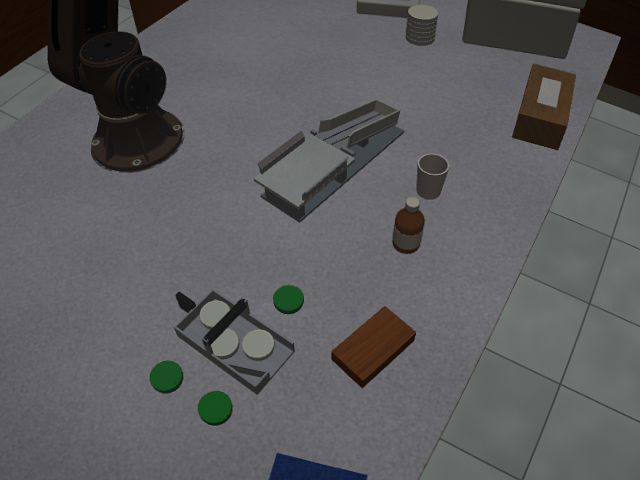

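Candidates: the tray at top (416,255), marked by its black bow handle and the fin at (412,306), is the only tray nearby; the rack at bottom right (600,460) is something else. The white dishes at (410,235), (424,260) and (406,281) are in the tray. The green look-alikes at (361,239), (467,235) and (467,281) are to be left alone. The feeder is at (195,290), the box at (366,158), the bottle at (254,178) and the beaker at (179,184).

```bash
cat > h.py <<'E'
from station import *
import numpy as np, cv2
from scipy.spatial.transform import Rotation as R
from scipy.optimize import least_squares
def cam(n):
    m=camera_model(n); r=np.array(m["rotation"])
    m["R"]=R.from_euler("xyz",r).as_matrix() if r.shape==(3,) else r
    m["K"]=np.array([[m["fx"],0,m["cx"]],[0,m["fy"],m["cy"]],[0,0,1]]); m["D"]=np.array([m["k1"],0,0,0,0.]); return m
def proj(m,P):
    Pc=(np.atleast_2d(P)-m["xyz"])@m["R"]
    return cv2.projectPoints(Pc.astype(float),np.zeros(3),np.zeros(3),m["K"],m["D"])[0][:,0]
def unproj(m,px,z):
    u=cv2.undistortPoints(np.array(px,float).reshape(-1,1,2),m["K"],m["D"])[:,0]
    d=np.c_[u,np.ones(len(u))]@m["R"].T
    return m["xyz"]+d*((z-m["xyz"][2])/d[:,2])[:,None]
def crop(img,x0,y0,w,h,k):
    return cv2.resize(img[y0:y0+h,x0:x0+w],None,fx=k,fy=k,interpolation=cv2.INTER_CUBIC)
def T(x,y,yaw,P):
    c,s=np.cos(yaw),np.sin(yaw); P=np.atleast_2d(np.array(P,float))
    return np.c_[x+c*P[:,0]-s*P[:,1], y+s*P[:,0]+c*P[:,1], P[:,2]]
E
python3 - <<'E'
from h import *
t=cv2.imread("pics/top0.png")
cv2.imwrite("pics/tray_c.png",crop(t,370,195,110,130,4.5)); cv2.imwrite("pics/feed_c.png",crop(t,96,240,200,100,4))
m=cam("top")
print(unproj(m,[[270,470]],0.1), unproj(m,[[416,255]],.03),unproj(m,[[195,290]],.075))
E
```

```text
[[ 0.09767519 -0.01504175  0.1       ]] [[ 0.56720783 -0.3352931   0.03      ]] [[0.4778044  0.16230729 0.075     ]]
```

View pics/tray_c.png

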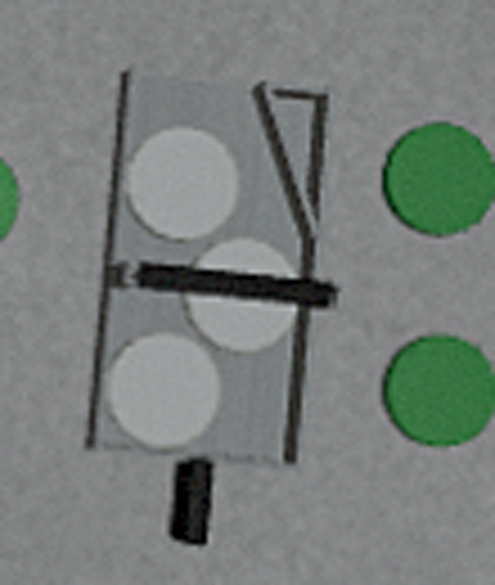

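View pics/feed_c.png

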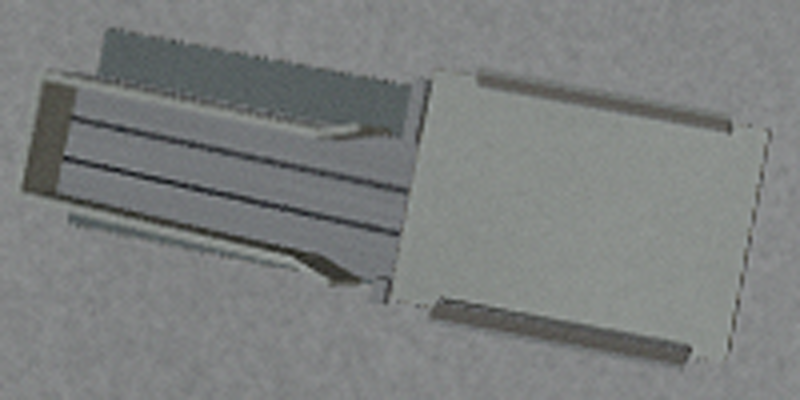

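```bash
python3 - <<'E'
from h import *
m=cam("top")
full=lambda p,x0,y0,k: (np.array(p)+.5)/k-.5+[x0,y0]
def fit(P,px,x0):
    f=lambda v:(proj(m,T(*v,P))-px).ravel()
    r=least_squares(f,x0,loss="soft_l1"); print(r.x[:2]*1000,np.degrees(r.x[2])); print(np.round(f(r.x).reshape(-1,2),1).tolist()); return r.x
mm=lambda a:np.array(a,float)/1000
tr=fit(mm([[100,52,34],[-100,52,34],[-100,-52,34],[100,-52,34],[-142,0,46],[-100,0,46],[-10,-54,80]]),
  full([[126,72],[90,447],[291,460],[322,97],[188,543],[197,458],[337,295]],370,195,4.5),[.57,-.335,0])
fd=fit(mm([[-190,-65,75],[-190,65,75],[0,-65,75],[0,65,75]]),full([[770,130],[727,360],[435,70],[390,302]],96,240,4),[.47,.16,1.45])
print("bow",T(*tr,mm([-10,0,70])),"dock centre",T(*fd,mm([-102,0,75])),"bow@dock",T(*fd,mm([-112,0,145])),"tail@dock",T(*fd,mm([-224,0,105])),"channel end",T(*fd,mm([235,17,0])))
for n,p,z in (("box",[366,152],.034),("bottle",[254,172],.13),("beaker",[178,182],.085)): print(n,unproj(m,[p],z))
E
```

```text
[ 570.30103816 -334.54806965] -4.864558438488015
[[0.1, -2.1], [0.1, 0.6], [0.1, 2.2], [0.5, -2.9], [0.0, 0.3], [-0.2, 0.7], [-0.6, -0.6]]
[487.09958531 154.56322635] 81.25048586395036
[[-0.1, -0.3], [0.3, 0.7], [-0.3, -0.2], [0.1, -0.2]]
bow [[ 0.56033706 -0.33370006  0.07      ]] dock centre [[0.47158385 0.05375022 0.075     ]] bow@dock [[0.4700627  0.04386659 0.145     ]] tail@dock [[ 0.45302582 -0.06683004  0.105     ]] channel end [[0.50604444 0.38941444 0.        ]]
box [[ 0.80717421 -0.21602941  0.034     ]]
bottle [[0.73229681 0.03102824 0.13      ]]
beaker [[0.71738575 0.20842381 0.085     ]]
```

Call:
apply_moves:
  steps:
    - {"translation":[0.08,-0.1,0],"rotation":[0,0,-0.08]}
    - {"translation":[0.16,-0.2,0],"rotation":[0,0,-0.16]}
    - {"translation":[0.24,-0.29,0],"rotation":[0,0,-0.24]}
    - {"translation":[0.32,-0.38,0],"rotation":[0,0,-0.32]}
    - {"translation":[0.4,-0.48,0],"rotation":[0,0,-0.4]}
    - {"translation":[0.48,-0.58,0],"rotation":[0,0,-0.48]}
    - {"translation":[0.56,-0.67,0],"rotation":[0,0,-0.56]}
    - {"translation":[0.64,-0.76,0],"rotation":[0,0,-0.64]}
    - {"translation":[0.72,-0.86,0],"rotation":[0,0,-0.72]}
    - {"translation":[0.8,-0.95,0],"rotation":[0,0,-0.8]}
  jaw: -1

```text
t: 0.93
eef_pos: [0.4223, 0.3983, 0.2263]
ee_rot: [3.141, 0.0, -0.756]
force: [-0.7, 0.2, 0.6]
width: 0.0877
gripper_force: 0.0
```

Call:
apply_moves:
  steps:
    - {"translation":[0.04,-0.1,0],"rotation":[0,0,-0.08]}
    - {"translation":[0.08,-0.2,0],"rotation":[0,0,-0.16]}
    - {"translation":[0.12,-0.3,0],"rotation":[0,0,-0.24]}
    - {"translation":[0.16,-0.4,0],"rotation":[0,0,-0.32]}
    - {"translation":[0.2,-0.5,0],"rotation":[0,0,-0.4]}
    - {"translation":[0.24,-0.6,0],"rotation":[0,0,-0.48]}
    - {"translation":[0.28,-0.7,0],"rotation":[0,0,-0.56]}
    - {"translation":[0.32,-0.8,0],"rotation":[0,0,-0.64]}
    - {"translation":[0.36,-0.9,0],"rotation":[0,0,-0.72]}
    - {"translation":[0.4,-0.98,0],"rotation":[0,0,-0.8]}

```text
t: 1.77
eef_pos: [0.5218, 0.1532, 0.2264]
ee_rot: [3.141, -0.0, -1.175]
force: [0.5, 0.3, -0.8]
width: 0.0877
gripper_force: 0.0
```

Call:
apply_moves:
  steps:
    - {"translation":[0.01,-0.1,0],"rotation":[0,0,-0.08]}
    - {"translation":[0.02,-0.2,0],"rotation":[0,0,-0.16]}
    - {"translation":[0.03,-0.3,0],"rotation":[0,0,-0.24]}
    - {"translation":[0.04,-0.4,0],"rotation":[0,0,-0.32]}
    - {"translation":[0.05,-0.5,0],"rotation":[0,0,-0.4]}
    - {"translation":[0.06,-0.6,0],"rotation":[0,0,-0.48]}
    - {"translation":[0.07,-0.7,0],"rotation":[0,0,-0.56]}
    - {"translation":[0.08,-0.8,0],"rotation":[0,0,-0.64]}
    - {"translation":[0.09,-0.9,0],"rotation":[0,0,-0.72]}
    - {"translation":[0.1,-0.98,0],"rotation":[0,0,-0.8]}

```text
t: 2.6
eef_pos: [0.5464, -0.0916, 0.2263]
ee_rot: [3.141, -0.0, -1.594]
force: [0.4, -0.1, -0.0]
width: 0.0877
gripper_force: 0.0
```

Call:
apply_moves:
  steps:
    - {"translation":[0.01,-0.1,0],"rotation":[0,0,-0.02]}
    - {"translation":[0.02,-0.2,0],"rotation":[0,0,-0.04]}
    - {"translation":[0.03,-0.3,0],"rotation":[0,0,-0.06]}
    - {"translation":[0.04,-0.4,0],"rotation":[0,0,-0.08]}
    - {"translation":[0.05,-0.5,0],"rotation":[0,0,-0.1]}
    - {"translation":[0.06,-0.6,0],"rotation":[0,0,-0.12]}
    - {"translation":[0.07,-0.75,0],"rotation":[0,0,-0.12]}
    - {"translation":[0.07,-0.9,0],"rotation":[0,0,-0.12]}
    - {"translation":[0.07,-0.98,0],"rotation":[0,0,-0.12]}
    - {"translation":[0.07,-0.98,0],"rotation":[0,0,-0.12]}

```text
t: 3.43
eef_pos: [0.5634, -0.3387, 0.2252]
ee_rot: [3.14, -0.0, -1.658]
force: [0.3, 0.2, -0.0]
width: 0.0875
gripper_force: 0.0
```

```bash
python3 - <<'E'
from h import *
m=cam("wrist"); im=grab_frame("wrist"); np.save("w1.npy",m,allow_pickle=True)
tr=[.5703,-.33455,np.radians(-4.865)]
mm=lambda a:np.array(a,float)/1000
print(get_state()["q"], m["xyz"])
for P,c in (([[100,54,34],[-100,54,34],[-100,-54,34],[100,-54,34]],(0,0,255)),([[-142,0,46],[-100,0,46]],(255,0,0)),([[-16,-54,80],[-4,-54,80],[-4,54,80],[-16,54,80]],(0,255,255))):
    px=proj(m,T(*tr,mm(P))); print(px.round().tolist()); cv2.polylines(im,[px.round().astype(np.int32)],True,c,1)
cv2.imwrite("pics/w1.png",im)
E
```

```text
[-2.42519082e-01  3.30502627e-01 -3.22181208e-02 -9.40200281e-05
 -1.20995485e+00  1.55936664e-01] [ 0.55688299 -0.4118609   0.38318995]
[[221.0, 269.0], [401.0, 268.0], [408.0, 169.0], [212.0, 170.0]]
[[448.0, 223.0], [407.0, 223.0]]
[[327.0, 173.0], [314.0, 173.0], [314.0, 285.0], [327.0, 285.0]]
```

View pics/w1.png

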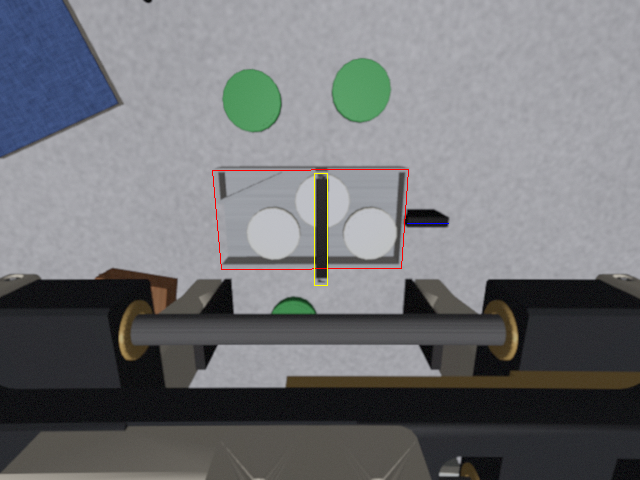

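The projected tray model fits the wrist view. The bow is at about (321,226), the fin at (427,217) and the dishes at (273,233), (322,201) and (370,233). The image sits about 3 px above the prediction, so the tray is about 3 mm further to -y. The next move goes down onto the bow.

Call:
apply_moves:
  steps:
    - {"translation":[-0.012,0.005,-0.05],"rotation":[0,0,0]}
    - {"translation":[-0.012,0.005,-0.13],"rotation":[0,0,0]}
    - {"translation":[-0.012,0.005,-0.22],"rotation":[0,0,0]}
    - {"translation":[-0.012,0.005,-0.31],"rotation":[0,0,0]}
    - {"translation":[-0.012,0.005,-0.4],"rotation":[0,0,0]}
    - {"translation":[-0.012,0.005,-0.48],"rotation":[0,0,0]}
    - {"translation":[-0.012,0.005,-0.56],"rotation":[0,0,0]}
    - {"translation":[-0.012,0.005,-0.63],"rotation":[0,0,0]}
    - {"translation":[-0.012,0.005,-0.68],"rotation":[0,0,0]}
    - {"translation":[-0.012,0.005,-0.69],"rotation":[0,0,0]}

```text
t: 4.32
eef_pos: [0.5599, -0.3325, 0.0515]
ee_rot: [3.138, 0.001, -1.654]
force: [-0.5, 0.8, -0.3]
width: 0.0873
gripper_force: 0.0
```

Call:
apply_moves:
  steps:
    - {"translation":[0,0,0],"rotation":[0,0,0]}
    - {"translation":[0,0,0],"rotation":[0,0,0]}
    - {"translation":[0,0,0],"rotation":[0,0,0]}
    - {"translation":[0,0,0],"rotation":[0,0,0]}
    - {"translation":[0,0,0],"rotation":[0,0,0]}
    - {"translation":[0,0,0],"rotation":[0,0,0]}
    - {"translation":[0,0,0],"rotation":[0,0,0]}
    - {"translation":[0,0,0],"rotation":[0,0,0]}
    - {"translation":[0,0,0],"rotation":[0,0,0]}
    - {"translation":[0,0,0],"rotation":[0,0,0]}
  jaw: 1
  newtons: 25

```text
t: 5.15
eef_pos: [0.5613, -0.3338, 0.054]
ee_rot: [3.142, 0.0, -1.654]
force: [0.1, 0.4, 0.4]
width: 0.0268
gripper_force: 0.0
```

Call:
apply_moves:
  steps:
    - {"translation":[0,0,0],"rotation":[0,0,0]}
    - {"translation":[0,0,0],"rotation":[0,0,0]}
    - {"translation":[0,0,0],"rotation":[0,0,0]}
    - {"translation":[0,0,0],"rotation":[0,0,0]}
    - {"translation":[0,0,0],"rotation":[0,0,0]}
    - {"translation":[0,0,0],"rotation":[0,0,0]}
    - {"translation":[0,0,0],"rotation":[0,0,0]}
    - {"translation":[0,0,0],"rotation":[0,0,0]}
    - {"translation":[0,0,0],"rotation":[0,0,0]}
    - {"translation":[0,0,0],"rotation":[0,0,0]}

```text
t: 5.98
eef_pos: [0.5612, -0.3337, 0.054]
ee_rot: [3.141, 0.0, -1.654]
force: [-0.3, 0.1, -0.5]
width: 0.012
gripper_force: 25.0
```

Call:
apply_moves:
  steps:
    - {"translation":[0,0,0.003],"rotation":[0,0,0]}
    - {"translation":[0,0,0.01],"rotation":[0,0,0]}
    - {"translation":[0,0,0.023],"rotation":[0,0,0]}
    - {"translation":[0,0,0.042],"rotation":[0,0,0]}
    - {"translation":[0,0,0.065],"rotation":[0,0,0]}
    - {"translation":[0,0,0.094],"rotation":[0,0,0]}
    - {"translation":[0,0,0.127],"rotation":[0,0,0]}
    - {"translation":[0,0,0.166],"rotation":[0,0,0]}
    - {"translation":[0,0,0.21],"rotation":[0,0,0]}
    - {"translation":[0,0,0.26],"rotation":[0,0,0]}

```text
t: 6.82
eef_pos: [0.5612, -0.3337, 0.1203]
ee_rot: [-3.142, 0.0, -1.654]
force: [-0.3, 0.5, -3.8]
width: 0.0119
gripper_force: 25.0
```

Call:
apply_moves:
  steps:
    - {"translation":[-0.001,0.003,0.049],"rotation":[0,0,0.004]}
    - {"translation":[-0.003,0.012,0.094],"rotation":[0,0,0.014]}
    - {"translation":[-0.007,0.027,0.133],"rotation":[0,0,0.032]}
    - {"translation":[-0.013,0.048,0.166],"rotation":[0,0,0.056]}
    - {"translation":[-0.02,0.075,0.195],"rotation":[0,0,0.088]}
    - {"translation":[-0.029,0.108,0.218],"rotation":[0,0,0.126]}
    - {"translation":[-0.039,0.147,0.237],"rotation":[0,0,0.17]}
    - {"translation":[-0.051,0.192,0.25],"rotation":[0,0,0.224]}
    - {"translation":[-0.065,0.243,0.257],"rotation":[0,0,0.284]}
    - {"translation":[-0.08,0.3,0.26],"rotation":[0,0,0.35]}

```text
t: 7.65
eef_pos: [0.5408, -0.2574, 0.1841]
ee_rot: [3.142, 0.0, -1.468]
force: [-0.1, -0.4, -4.0]
width: 0.0115
gripper_force: 25.0
```

Call:
apply_moves:
  steps:
    - {"translation":[-0.015,0.06,0],"rotation":[0,0,0.075]}
    - {"translation":[-0.03,0.12,0],"rotation":[0,0,0.15]}
    - {"translation":[-0.045,0.18,0],"rotation":[0,0,0.23]}
    - {"translation":[-0.06,0.24,0],"rotation":[0,0,0.31]}
    - {"translation":[-0.075,0.3,0],"rotation":[0,0,0.39]}
    - {"translation":[-0.09,0.36,0],"rotation":[0,0,0.47]}
    - {"translation":[-0.105,0.42,0],"rotation":[0,0,0.55]}
    - {"translation":[-0.12,0.48,0],"rotation":[0,0,0.63]}
    - {"translation":[-0.135,0.54,0],"rotation":[0,0,0.715]}
    - {"translation":[-0.15,0.6,0],"rotation":[0,0,0.8]}

```text
t: 8.48
eef_pos: [0.5027, -0.1072, 0.1838]
ee_rot: [3.141, 0.0, -1.048]
force: [1.2, 0.5, -2.9]
width: 0.012
gripper_force: 25.0
```

Call:
apply_moves:
  steps:
    - {"translation":[-0.014,0.058,0],"rotation":[0,0,0.09]}
    - {"translation":[-0.027,0.113,0],"rotation":[0,0,0.18]}
    - {"translation":[-0.039,0.165,0],"rotation":[0,0,0.27]}
    - {"translation":[-0.051,0.214,0],"rotation":[0,0,0.36]}
    - {"translation":[-0.062,0.26,0],"rotation":[0,0,0.45]}
    - {"translation":[-0.071,0.302,0],"rotation":[0,0,0.54]}
    - {"translation":[-0.08,0.34,0],"rotation":[0,0,0.63]}
    - {"translation":[-0.088,0.376,0],"rotation":[0,0,0.72]}
    - {"translation":[-0.095,0.409,0],"rotation":[0,0,0.81]}
    - {"translation":[-0.1,0.44,0],"rotation":[0,0,0.9]}

```text
t: 9.32
eef_pos: [0.478, 0.0023, 0.1839]
ee_rot: [3.142, 0.0, -0.576]
force: [-0.8, -0.4, -3.7]
width: 0.0115
gripper_force: 25.0
```

Call:
apply_moves:
  steps:
    - {"translation":[-0.006,0.029,0],"rotation":[0,0,0.09]}
    - {"translation":[-0.012,0.056,0],"rotation":[0,0,0.18]}
    - {"translation":[-0.017,0.081,0],"rotation":[0,0,0.27]}
    - {"translation":[-0.022,0.103,0],"rotation":[0,0,0.36]}
    - {"translation":[-0.026,0.122,0],"rotation":[0,0,0.45]}
    - {"translation":[-0.029,0.138,0],"rotation":[0,0,0.54]}
    - {"translation":[-0.031,0.151,0],"rotation":[0,0,0.63]}
    - {"translation":[-0.033,0.161,0],"rotation":[0,0,0.71]}
    - {"translation":[-0.034,0.168,0],"rotation":[0,0,0.78]}
    - {"translation":[-0.034,0.17,0],"rotation":[0,0,0.82]}

```text
t: 10.15
eef_pos: [0.4697, 0.0444, 0.1839]
ee_rot: [-3.142, 0.0, -0.147]
force: [0.1, 0.4, -3.1]
width: 0.0118
gripper_force: 25.0
```

```bash
python3 - <<'E'
from h import *
s=get_state(); m=cam("wrist"); im=grab_frame("wrist"); top=grab_frame("top"); mt=cam("top")
cv2.imwrite("pics/w2raw.png",im); np.save("w2.npy",m,allow_pickle=True); cv2.imwrite("pics/t2raw.png",top)
e=s["eef_pos"]; yaw=s["ee_rot"][2]; print(e,s["ee_rot"])
mm=lambda a:np.array(a,float)/1000
fd=[.4871,.15456,np.radians(81.25)]
ty=yaw+np.pi/2-0.0; 
o=T(0,0,ty,mm([10,0,0]))[0]; tr=[e[0]+o[0],e[1]+o[1],ty]; h=(e[2]-.054)*1000
for mo,I in ((m,im),(mt,top)):
  for pose,P,c in ((fd,[[-190,-65,75],[-190,65,75],[0,65,75],[0,-65,75]],(0,0,255)),(fd,[[-190,-59,103],[0,-59,103]],(0,255,0)),(fd,[[-190,59,103],[0,59,103]],(0,255,0)),(tr,[[100,54,34+h],[-100,54,34+h],[-100,-54,34+h],[100,-54,34+h]],(0,255,255)),(tr,[[-142,0,46+h],[-100,0,46+h]],(255,0,0))):
    px=proj(mo,T(*pose,mm(P))); cv2.polylines(I,[px.round().astype(np.int32)],True,c,1)
a=cv2.resize(im[60:420],(400*1,225)); b=crop(top,90,215,240,130,3.3)
cv2.imwrite("pics/w2.png",im); cv2.imwrite("pics/t2.png",b)
E
```

```text
[0.46965311 0.04436345 0.18392813] [-3.14157274e+00  2.01462832e-04 -1.47287994e-01]
```

View pics/w2.png

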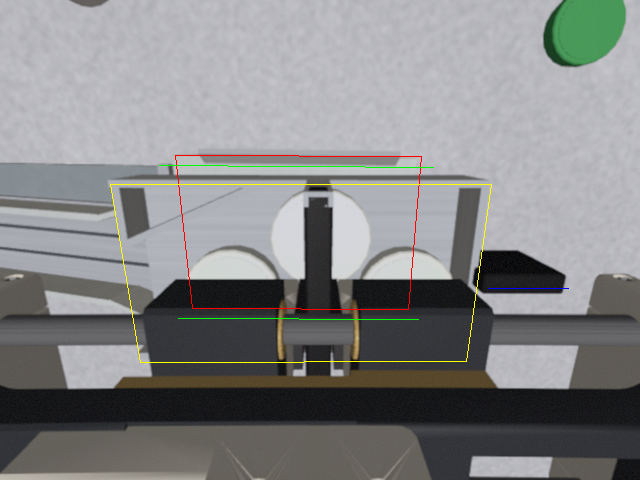

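View pics/t2.png

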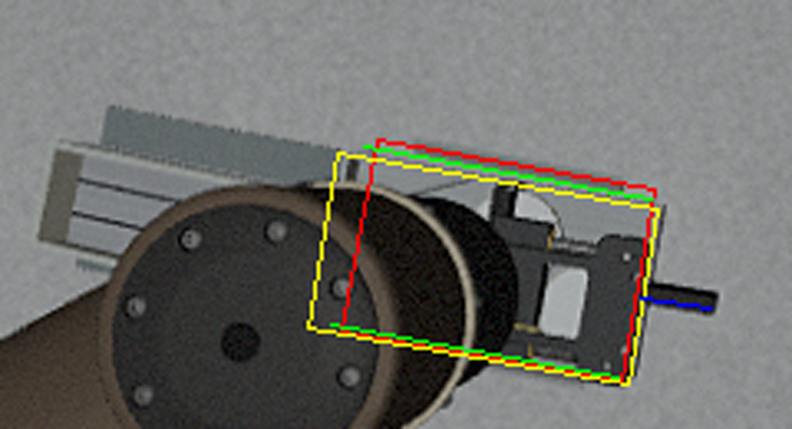

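```bash
python3 - <<'E'
from h import *
t=cv2.imread("pics/t2raw.png",0); mt=cam("top"); w=cv2.imread("pics/w2raw.png",0); mw=np.load("w2.npy",allow_pickle=True).item()
fd=[.4871,.15456,np.radians(81.25)]
def toF(p): 
    c,s=np.cos(fd[2]),np.sin(fd[2]); d=p[:,:2]-fd[:2]; return np.c_[d@[c,s],d@[-s,c]]*1000
x0,y0=284,296
sub=t[296:314,288:312]; ys,xs=np.where(sub<35); px=np.c_[xs+288,ys+296].astype(float)
print("fin n",len(px),"centroid",px.mean(0)); print("fin centroid in feeder mm",toF(unproj(mt,[px.mean(0)],.176)), "tool",toF(np.array([[.46965,.04436,0]])))
# fin axis direction
q=toF(unproj(mt,px,.176)); k=np.polyfit(q[:,0],q[:,1],1); print("fin slope deg",np.degrees(np.arctan(k[0])), q.min(0),q.max(0))
# wrist: fin profile column 520 and wall/fence profiles col 250,300,350
print("fin col520",w[240:300:2,520].tolist())
for c in (260,300,345): print(c,w[140:196:2,c].tolist())
P=lambda y,z,pose: proj(mw,T(*pose,np.array([[-.1,y,z]])))[0].round(1)
print("fence rows",P(-.059,.075,fd),P(-.059,.103,fd),P(-.067,.103,fd),P(-.065,.075,fd))
E
```

```text
fin n 65 centroid [296.95384615 304.26153846]
fin centroid in feeder mm [[-225.76482263   -5.57333116]] tool [[-111.57199154    0.4829112 ]]
fin slope deg 0.46419707123761583 [-243.96159078  -10.65293062] [-207.20898017    1.54574885]
fin col520 [183, 182, 183, 186, 187, 176, 67, 9, 15, 11, 6, 15, 18, 8, 7, 0, 10, 24, 31, 35, 35, 35, 29, 29, 34, 31, 44, 176, 184, 186]
260 [189, 185, 185, 184, 181, 170, 170, 156, 128, 131, 131, 135, 171, 192, 193, 193, 192, 172, 95, 95, 153, 175, 176, 175, 176, 178, 180, 177]
300 [189, 188, 188, 186, 186, 175, 170, 163, 130, 129, 130, 132, 163, 191, 192, 193, 195, 176, 95, 93, 151, 175, 176, 176, 176, 169, 138, 189]
345 [187, 188, 189, 187, 185, 178, 172, 169, 136, 129, 131, 129, 148, 186, 198, 196, 196, 179, 95, 94, 152, 176, 176, 177, 175, 177, 173, 142]
fence rows [304.8 163.9] [303.2 166.2] [303.2 154.3] [304.7 156. ]
```

In the wrist view the tray is above the ledge. The seen fence strip (rows 156-164) agrees with my feeder pose. The fin's top face (row 282 against 289 predicted) and the top view put the tray about 4.5 mm to the -y side of the tool. I'll shift for that and lower with the nose about 4 mm short of the stops.

Call:
apply_moves:
  steps:
    - {"translation":[-0.002,-0.001,0],"rotation":[0,0,-0.005]}
    - {"translation":[-0.006,-0.003,-0.002],"rotation":[0,0,-0.01]}
    - {"translation":[-0.011,-0.006,-0.008],"rotation":[0,0,-0.01]}
    - {"translation":[-0.015,-0.008,-0.02],"rotation":[0,0,-0.01]}
    - {"translation":[-0.0175,-0.0095,-0.04],"rotation":[0,0,-0.01]}
    - {"translation":[-0.0175,-0.0095,-0.065],"rotation":[0,0,-0.01]}
    - {"translation":[-0.0175,-0.0095,-0.09],"rotation":[0,0,-0.01]}
    - {"translation":[-0.0175,-0.0095,-0.11],"rotation":[0,0,-0.01]}
    - {"translation":[-0.0175,-0.0095,-0.125],"rotation":[0,0,-0.01]}
    - {"translation":[-0.0175,-0.0095,-0.13],"rotation":[0,0,-0.01]}

```text
t: 11.08
eef_pos: [0.4655, 0.0412, 0.1506]
ee_rot: [3.141, 0.001, -0.157]
force: [-0.8, -0.3, -3.1]
width: 0.0115
gripper_force: 25.0
```

Call:
apply_moves:
  steps:
    - {"translation":[0,0,-0.004],"rotation":[0,0,0]}
    - {"translation":[0,0,-0.012],"rotation":[0,0,0]}
    - {"translation":[0,0,-0.022],"rotation":[0,0,0]}
    - {"translation":[0,0,-0.034],"rotation":[0,0,0]}
    - {"translation":[0,0,-0.046],"rotation":[0,0,0]}
    - {"translation":[0,0,-0.056],"rotation":[0,0,0]}
    - {"translation":[0,0,-0.064],"rotation":[0,0,0]}
    - {"translation":[0,0,-0.07],"rotation":[0,0,0]}
    - {"translation":[0,0,-0.074],"rotation":[0,0,0]}
    - {"translation":[0,0,-0.076],"rotation":[0,0,0]}

```text
t: 11.92
eef_pos: [0.4659, 0.0414, 0.1324]
ee_rot: [3.141, 0.0, -0.157]
force: [-0.1, 0.7, -3.8]
width: 0.0119
gripper_force: 25.0
```

Call:
apply_moves:
  steps:
    - {"translation":[0,0,-0.002],"rotation":[0,0,0]}
    - {"translation":[0,0,-0.004],"rotation":[0,0,0]}
    - {"translation":[0,0,-0.006],"rotation":[0,0,0]}
    - {"translation":[0,0,-0.008],"rotation":[0,0,0]}
    - {"translation":[0,0,-0.01],"rotation":[0,0,0]}
    - {"translation":[0,0,-0.011],"rotation":[0,0,0]}
    - {"translation":[0,0,-0.012],"rotation":[0,0,0]}
    - {"translation":[0,0,-0.013],"rotation":[0,0,0]}
    - {"translation":[0,0,-0.014],"rotation":[0,0,0]}
    - {"translation":[0,0,-0.014],"rotation":[0,0,0]}

```text
t: 12.75
eef_pos: [0.4659, 0.0414, 0.129]
ee_rot: [3.142, 0.0, -0.157]
force: [-0.3, -0.3, -3.2]
width: 0.0119
gripper_force: 25.0
```

Call:
apply_moves:
  steps:
    - {"translation":[0,0,-0.001],"rotation":[0,0,0]}
    - {"translation":[0,0,-0.002],"rotation":[0,0,0]}
    - {"translation":[0,0,-0.003],"rotation":[0,0,0]}
    - {"translation":[0,0,-0.004],"rotation":[0,0,0]}
    - {"translation":[0,0,-0.005],"rotation":[0,0,0]}
    - {"translation":[0,0,-0.006],"rotation":[0,0,0]}
    - {"translation":[0,0,-0.006],"rotation":[0,0,0]}
    - {"translation":[0,0,-0.006],"rotation":[0,0,0]}
    - {"translation":[0,0,-0.006],"rotation":[0,0,0]}
    - {"translation":[0,0,-0.006],"rotation":[0,0,0]}

```text
t: 13.58
eef_pos: [0.467, 0.0415, 0.1289]
ee_rot: [-3.141, -0.002, -0.156]
force: [-1.4, -0.6, 9.4]
width: 0.0117
gripper_force: 25.0
```

Call:
apply_moves:
  steps:
    - {"translation":[0,0,0.004],"rotation":[0,0,0]}
    - {"translation":[0,0,0.004],"rotation":[0,0,0]}
    - {"translation":[0.0003,0.002,0.004],"rotation":[0,0,0]}
    - {"translation":[0.0006,0.004,0.004],"rotation":[0,0,0]}
    - {"translation":[0.001,0.006,0.004],"rotation":[0,0,0]}
    - {"translation":[0.0012,0.008,0.004],"rotation":[0,0,0]}
    - {"translation":[0.0015,0.01,0.004],"rotation":[0,0,0]}
    - {"translation":[0.0018,0.012,0.004],"rotation":[0,0,0]}
    - {"translation":[0.0018,0.012,0.004],"rotation":[0,0,0]}
    - {"translation":[0.0018,0.012,0.004],"rotation":[0,0,0]}

```text
t: 14.42
eef_pos: [0.4668, 0.0445, 0.1289]
ee_rot: [-3.141, -0.001, -0.157]
force: [-0.2, -1.8, 5.6]
width: 0.012
gripper_force: 25.0
```

Call:
apply_moves:
  steps:
    - {"translation":[0,0.002,0.002],"rotation":[0,0,0]}
    - {"translation":[0.0006,0.004,0.002],"rotation":[0,0,0]}
    - {"translation":[0.001,0.006,0.002],"rotation":[0,0,0]}
    - {"translation":[0.0012,0.008,0.002],"rotation":[0,0,0]}
    - {"translation":[0.0015,0.01,0.002],"rotation":[0,0,0]}
    - {"translation":[0.0018,0.012,0.002],"rotation":[0,0,0]}
    - {"translation":[0.0018,0.012,0.002],"rotation":[0,0,0]}
    - {"translation":[0.0018,0.012,0.002],"rotation":[0,0,0]}
    - {"translation":[0.0018,0.012,0.002],"rotation":[0,0,0]}
    - {"translation":[0.0018,0.012,0.002],"rotation":[0,0,0]}

```text
t: 15.25
eef_pos: [0.4667, 0.0475, 0.1289]
ee_rot: [-3.141, 0.0, -0.157]
force: [0.3, 0.9, -0.5]
width: 0.0117
gripper_force: 25.0
```

Call:
apply_moves:
  steps:
    - {"translation":[0,0.001,0],"rotation":[0,0,0]}
    - {"translation":[0,0.002,0],"rotation":[0,0,0]}
    - {"translation":[0,0.003,0],"rotation":[0,0,0]}
    - {"translation":[0.001,0.004,0],"rotation":[0,0,0]}
    - {"translation":[0.001,0.005,0],"rotation":[0,0,0]}
    - {"translation":[0.001,0.006,0],"rotation":[0,0,0]}
    - {"translation":[0.001,0.007,0],"rotation":[0,0,0]}
    - {"translation":[0.001,0.008,0],"rotation":[0,0,0]}
    - {"translation":[0.001,0.008,0],"rotation":[0,0,0]}
    - {"translation":[0.001,0.008,0],"rotation":[0,0,0]}

```text
t: 16.08
eef_pos: [0.4667, 0.0488, 0.129]
ee_rot: [3.141, 0.001, -0.157]
force: [-0.7, -5.0, -0.5]
width: 0.0122
gripper_force: 25.0
```

Call:
apply_moves:
  steps:
    - {"translation":[0,-0.003,0],"rotation":[0,0,0]}
    - {"translation":[0,-0.003,-0.001],"rotation":[0,0,0]}
    - {"translation":[0,-0.003,-0.001],"rotation":[0,0,0]}
    - {"translation":[0,-0.003,-0.001],"rotation":[0,0,0]}
    - {"translation":[0,-0.003,-0.001],"rotation":[0,0,0]}
    - {"translation":[0,-0.003,-0.001],"rotation":[0,0,0]}
    - {"translation":[0,-0.003,-0.001],"rotation":[0,0,0]}
    - {"translation":[0,-0.003,-0.001],"rotation":[0,0,0]}
    - {"translation":[0,-0.003,-0.001],"rotation":[0,0,0]}
    - {"translation":[0,-0.003,-0.001],"rotation":[0,0,0]}

```text
t: 16.92
eef_pos: [0.4671, 0.0486, 0.1289]
ee_rot: [-3.142, -0.0, -0.157]
force: [-2.3, -2.8, 3.7]
width: 0.0116
gripper_force: 25.0
```

Call:
apply_moves:
  steps:
    - {"translation":[0,0,0],"rotation":[0,0,0]}
    - {"translation":[0,0,0],"rotation":[0,0,0]}
    - {"translation":[0,0,0],"rotation":[0,0,0]}
    - {"translation":[0,0,0],"rotation":[0,0,0]}
    - {"translation":[0,0,0],"rotation":[0,0,0]}
    - {"translation":[0,0,0],"rotation":[0,0,0]}
    - {"translation":[0,0,0],"rotation":[0,0,0]}
    - {"translation":[0,0,0],"rotation":[0,0,0]}
    - {"translation":[0,0,0],"rotation":[0,0,0]}
    - {"translation":[0,0,0],"rotation":[0,0,0]}
  jaw: -0.4

```text
t: 17.75
eef_pos: [0.4671, 0.0486, 0.1288]
ee_rot: [3.142, -0.0, -0.157]
force: [0.9, 0.3, -0.5]
width: 0.0611
gripper_force: 0.0
```

Call:
apply_moves:
  steps:
    - {"translation":[0,0,0.01],"rotation":[0,0,0]}
    - {"translation":[0,0,0.04],"rotation":[0,0,0]}
    - {"translation":[0,0,0.08],"rotation":[0,0,0]}
    - {"translation":[0,0,0.14],"rotation":[0,0,0]}
    - {"translation":[0,0,0.2],"rotation":[0,0,0]}
    - {"translation":[0,0,0.26],"rotation":[0,0,0]}
    - {"translation":[0,0,0.31],"rotation":[0,0,0]}
    - {"translation":[0,0,0.35],"rotation":[0,0,0]}
    - {"translation":[0,-0.02,0.37],"rotation":[0,0,-0.05]}
    - {"translation":[0,-0.05,0.38],"rotation":[0,0,-0.12]}

```text
t: 18.58
eef_pos: [0.4674, 0.0362, 0.2248]
ee_rot: [-3.141, -0.001, -0.221]
force: [0.9, 0.6, 0.4]
width: 0.0615
gripper_force: 0.0
```

Call:
apply_moves:
  steps:
    - {"translation":[-0.003,-0.03,0],"rotation":[0,0,-0.1]}
    - {"translation":[-0.006,-0.06,0],"rotation":[0,0,-0.2]}
    - {"translation":[-0.009,-0.09,0],"rotation":[0,0,-0.3]}
    - {"translation":[-0.012,-0.12,0],"rotation":[0,0,-0.4]}
    - {"translation":[-0.015,-0.15,0],"rotation":[0,0,-0.5]}
    - {"translation":[-0.018,-0.18,0],"rotation":[0,0,-0.6]}
    - {"translation":[-0.02,-0.21,0],"rotation":[0,0,-0.7]}
    - {"translation":[-0.023,-0.24,0],"rotation":[0,0,-0.8]}
    - {"translation":[-0.026,-0.27,0],"rotation":[0,0,-0.9]}
    - {"translation":[-0.03,-0.3,0],"rotation":[0,0,-1]}

```text
t: 19.42
eef_pos: [0.4589, -0.0399, 0.2231]
ee_rot: [3.14, 0.001, -0.748]
force: [-0.1, -0.7, 0.5]
width: 0.0616
gripper_force: 0.0
```

Call:
apply_moves:
  steps:
    - {"translation":[-0.003,-0.02,0],"rotation":[0,0,-0.1]}
    - {"translation":[-0.006,-0.04,0],"rotation":[0,0,-0.2]}
    - {"translation":[-0.009,-0.06,0],"rotation":[0,0,-0.3]}
    - {"translation":[-0.012,-0.075,0],"rotation":[0,0,-0.4]}
    - {"translation":[-0.015,-0.085,0],"rotation":[0,0,-0.5]}
    - {"translation":[-0.018,-0.09,0],"rotation":[0,0,-0.6]}
    - {"translation":[-0.02,-0.095,0],"rotation":[0,0,-0.7]}
    - {"translation":[-0.021,-0.097,0],"rotation":[0,0,-0.8]}
    - {"translation":[-0.021,-0.097,0],"rotation":[0,0,-0.9]}
    - {"translation":[-0.021,-0.097,0],"rotation":[0,0,-1]}

```text
t: 20.25
eef_pos: [0.4536, -0.0638, 0.2231]
ee_rot: [3.14, 0.0, -1.272]
force: [0.2, 0.3, 0.2]
width: 0.0614
gripper_force: 0.0
```

Call:
apply_moves:
  steps:
    - {"translation":[0,0,0],"rotation":[0,0,-0.1]}
    - {"translation":[0,0,0],"rotation":[0,0,-0.2]}
    - {"translation":[0,0,0],"rotation":[0,0,-0.3]}
    - {"translation":[0,0,0],"rotation":[0,0,-0.4]}
    - {"translation":[0,0,0],"rotation":[0,0,-0.5]}
    - {"translation":[0,0,0],"rotation":[0,0,-0.6]}
    - {"translation":[0,0,0],"rotation":[0,0,-0.7]}
    - {"translation":[0,0,0],"rotation":[0,0,-0.8]}
    - {"translation":[0,0,0],"rotation":[0,0,-0.86]}
    - {"translation":[0,0,0],"rotation":[0,0,-0.88]}

```text
t: 21.08
eef_pos: [0.4537, -0.0637, 0.2232]
ee_rot: [3.14, -0.0, -1.732]
force: [0.4, 0.5, -0.0]
width: 0.0615
gripper_force: 0.0
```

```bash
python3 - <<'E'
from h import *
s=get_state(); m=cam("wrist"); im=grab_frame("wrist"); top=grab_frame("top")
cv2.imwrite("pics/w3raw.png",im); np.save("w3.npy",m,allow_pickle=True); cv2.imwrite("pics/t3raw.png",top)
print(s["eef_pos"],s["ee_rot"])
mm=lambda a:np.array(a,float)/1000
fd=[.4875,.1569,np.radians(81.25)]
c_=T(*fd,mm([-100.3,-.6,0]))[0]; tr=[c_[0],c_[1],fd[2]]; h=75
for pose,P,c in ((fd,[[-190,-65,75],[-190,65,75],[0,65,75],[0,-65,75]],(0,0,255)),(tr,[[100,54,34+h],[-100,54,34+h],[-100,-54,34+h],[100,-54,34+h]],(0,255,255)),(tr,[[-142,6,46+h],[-100,6,46+h],[-100,-6,46+h],[-142,-6,46+h]],(255,0,0)),(tr,[[-4,-54,155],[-4,54,155],[-16,54,155],[-16,-54,155]],(0,255,0))):
    px=proj(m,T(*pose,mm(P))); cv2.polylines(im,[px.round().astype(np.int32)],True,c,1)
cv2.imwrite("pics/w3.png",im)
E
```

```text
[ 0.45373234 -0.06372598  0.22317475] [ 3.14027636e+00 -4.04152017e-04 -1.73151827e+00]
```

View pics/w3.png

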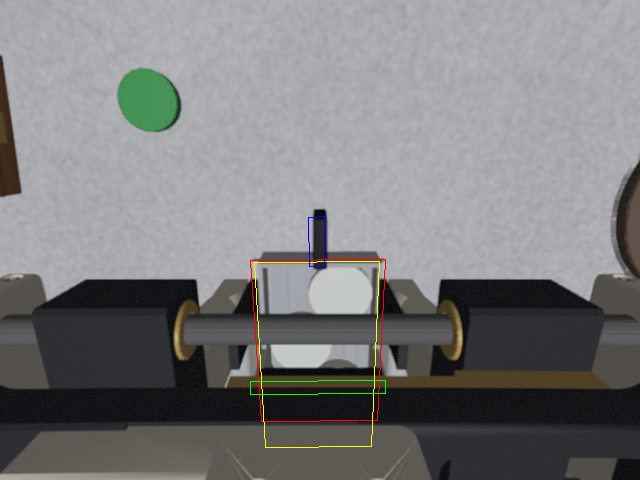

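The fin is at x 313-327, centred under the tool axis (320), with the tray between the fences and the dishes still in it. I'll go down onto the fin.

Call:
apply_moves:
  steps:
    - {"translation":[0,-0.002,-0.03],"rotation":[0,0,0]}
    - {"translation":[0,-0.004,-0.09],"rotation":[0,0,0]}
    - {"translation":[0,-0.005,-0.16],"rotation":[0,0,0]}
    - {"translation":[0,-0.005,-0.23],"rotation":[0,0,0]}
    - {"translation":[0,-0.005,-0.3],"rotation":[0,0,0]}
    - {"translation":[0,-0.005,-0.37],"rotation":[0,0,0]}
    - {"translation":[0,-0.005,-0.44],"rotation":[0,0,0]}
    - {"translation":[0,-0.005,-0.5],"rotation":[0,0,0]}
    - {"translation":[0,-0.005,-0.535],"rotation":[0,0,0]}
    - {"translation":[0,-0.005,-0.548],"rotation":[0,0,0]}

```text
t: 22.02
eef_pos: [0.4532, -0.0647, 0.0851]
ee_rot: [3.139, -0.001, -1.728]
force: [-0.9, -0.6, 1.1]
width: 0.0616
gripper_force: 0.0
```

Call:
apply_moves:
  steps:
    - {"translation":[0,0,0],"rotation":[0,0,0]}
    - {"translation":[0,0,0],"rotation":[0,0,0]}
    - {"translation":[0,0,0],"rotation":[0,0,0]}
    - {"translation":[0,0,0],"rotation":[0,0,0]}
    - {"translation":[0,0,0],"rotation":[0,0,0]}
    - {"translation":[0,0,0],"rotation":[0,0,0]}
    - {"translation":[0,0,0],"rotation":[0,0,0]}
    - {"translation":[0,0,0],"rotation":[0,0,0]}
    - {"translation":[0,0,0],"rotation":[0,0,0]}
    - {"translation":[0,0,0],"rotation":[0,0,0]}
  jaw: 1
  newtons: 25

```text
t: 22.85
eef_pos: [0.4544, -0.0644, 0.0869]
ee_rot: [-3.141, 0.0, -1.728]
force: [-0.8, -0.6, 1.4]
width: 0.0119
gripper_force: 25.0
```

```bash
python3 - <<'E'
import numpy as np
yaw=np.radians(81.25); xf=np.array([np.cos(yaw),np.sin(yaw)]); ax=np.array([-np.sin(yaw),np.cos(yaw)])
def p(t): t=np.radians(t); return np.array([-.2237*np.cos(t)+.0119*np.sin(t), .2237*np.sin(t)+.0119*np.cos(t)])
def call(a,b,u):
    print(a,b)
    for f in u:
        t=a+(b-a)*f; d=p(t)-p(a); w=np.r_[d[0]*xf,d[1]]/.25; r=(t-a)/30*ax
        print(np.round(w,4).tolist(),np.round(r,4).tolist())
u=np.arange(1,11)/10
call(0,8,u**2*(2-u)) ; call(8,16,u); call(16,23,u); call(23,30,2*u-u*u)
E
```

```text
0 8
[0.0, 0.0001, 0.0024] [-0.005, 0.0008]
[0.0001, 0.0005, 0.009] [-0.019, 0.0029]
[0.0002, 0.0012, 0.0191] [-0.0403, 0.0062]
[0.0003, 0.0022, 0.0319] [-0.0675, 0.0104]
[0.0006, 0.0037, 0.0468] [-0.0988, 0.0152]
[0.0008, 0.0055, 0.0628] [-0.1328, 0.0204]
[0.0012, 0.0077, 0.0793] [-0.1679, 0.0258]
[0.0016, 0.0101, 0.0955] [-0.2024, 0.0312]
[0.002, 0.0127, 0.1107] [-0.2348, 0.0361]
[0.0023, 0.0152, 0.1241] [-0.2636, 0.0406]
8 16
[0.0004, 0.0025, 0.0123] [-0.0264, 0.0041]
[0.0008, 0.0051, 0.0245] [-0.0527, 0.0081]
[0.0012, 0.0079, 0.0367] [-0.0791, 0.0122]
[0.0017, 0.0108, 0.0488] [-0.1054, 0.0162]
[0.0021, 0.014, 0.0609] [-0.1318, 0.0203]
[0.0027, 0.0172, 0.073] [-0.1581, 0.0243]
[0.0032, 0.0207, 0.085] [-0.1845, 0.0284]
[0.0037, 0.0243, 0.097] [-0.2109, 0.0325]
[0.0043, 0.0281, 0.1089] [-0.2372, 0.0365]
[0.0049, 0.0321, 0.1207] [-0.2636, 0.0406]
16 23
[0.0006, 0.0036, 0.0103] [-0.0231, 0.0035]
[0.0011, 0.0073, 0.0206] [-0.0461, 0.0071]
[0.0017, 0.0112, 0.0308] [-0.0692, 0.0106]
[0.0023, 0.0151, 0.041] [-0.0922, 0.0142]
[0.003, 0.0192, 0.0512] [-0.1153, 0.0177]
[0.0036, 0.0234, 0.0612] [-0.1384, 0.0213]
[0.0043, 0.0277, 0.0713] [-0.1614, 0.0248]
[0.005, 0.0322, 0.0813] [-0.1845, 0.0284]
[0.0057, 0.0368, 0.0912] [-0.2076, 0.0319]
[0.0064, 0.0415, 0.101] [-0.2306, 0.0355]
23 30
[0.0014, 0.0092, 0.0186] [-0.0438, 0.0067]
[0.0028, 0.0179, 0.035] [-0.083, 0.0128]
[0.004, 0.0258, 0.0494] [-0.1176, 0.0181]
[0.005, 0.0328, 0.0617] [-0.1476, 0.0227]
[0.006, 0.0389, 0.072] [-0.173, 0.0266]
[0.0068, 0.044, 0.0804] [-0.1937, 0.0298]
[0.0074, 0.0481, 0.0869] [-0.2099, 0.0323]
[0.0078, 0.051, 0.0915] [-0.2214, 0.0341]
[0.0081, 0.0527, 0.0943] [-0.2283, 0.0351]
[0.0082, 0.0533, 0.0952] [-0.2306, 0.0355]
```

Call:
apply_moves:
  steps:
    - {"translation":[0,0,0.002],"rotation":[-0.005,0.001,0]}
    - {"translation":[0,0.0005,0.009],"rotation":[-0.019,0.003,0]}
    - {"translation":[0,0.001,0.019],"rotation":[-0.04,0.006,0]}
    - {"translation":[0,0.002,0.032],"rotation":[-0.068,0.01,0]}
    - {"translation":[0.0005,0.0035,0.047],"rotation":[-0.099,0.015,0]}
    - {"translation":[0.001,0.0055,0.063],"rotation":[-0.133,0.02,0]}
    - {"translation":[0.001,0.0075,0.079],"rotation":[-0.168,0.026,0]}
    - {"translation":[0.0015,0.01,0.0955],"rotation":[-0.202,0.031,0]}
    - {"translation":[0.002,0.0125,0.1105],"rotation":[-0.235,0.036,0]}
    - {"translation":[0.0025,0.015,0.124],"rotation":[-0.264,0.041,0]}
  newtons: 35

```text
t: 23.68
eef_pos: [0.4544, -0.061, 0.1182]
ee_rot: [3.141, -0.143, -1.727]
force: [-0.9, -5.3, 0.4]
width: 0.0118
gripper_force: 35.0
```

Call:
apply_moves:
  steps:
    - {"translation":[0,0.002,0.012],"rotation":[-0.026,0.004,0]}
    - {"translation":[0.0005,0.004,0.0245],"rotation":[-0.053,0.008,0]}
    - {"translation":[0.001,0.0065,0.0365],"rotation":[-0.079,0.012,0]}
    - {"translation":[0.0015,0.009,0.049],"rotation":[-0.105,0.016,0]}
    - {"translation":[0.002,0.012,0.061],"rotation":[-0.132,0.02,0]}
    - {"translation":[0.0025,0.0155,0.073],"rotation":[-0.158,0.024,0]}
    - {"translation":[0.003,0.019,0.085],"rotation":[-0.185,0.028,0]}
    - {"translation":[0.0035,0.0225,0.097],"rotation":[-0.211,0.032,0]}
    - {"translation":[0.0043,0.0265,0.109],"rotation":[-0.237,0.036,0]}
    - {"translation":[0.005,0.0305,0.121],"rotation":[-0.264,0.041,0]}

```text
t: 24.52
eef_pos: [0.4555, -0.0538, 0.1484]
ee_rot: [3.141, -0.283, -1.728]
force: [-1.4, -7.0, 2.3]
width: 0.0117
gripper_force: 35.0
```

Call:
apply_moves:
  steps:
    - {"translation":[0.0005,0.002,0.0103],"rotation":[-0.023,0.0035,0]}
    - {"translation":[0.001,0.0055,0.0206],"rotation":[-0.046,0.007,0]}
    - {"translation":[0.0015,0.009,0.031],"rotation":[-0.069,0.0105,0]}
    - {"translation":[0.002,0.0125,0.041],"rotation":[-0.092,0.014,0]}
    - {"translation":[0.003,0.0165,0.0512],"rotation":[-0.115,0.0175,0]}
    - {"translation":[0.0035,0.0205,0.0612],"rotation":[-0.138,0.021,0]}
    - {"translation":[0.004,0.025,0.0713],"rotation":[-0.161,0.025,0]}
    - {"translation":[0.005,0.0295,0.0813],"rotation":[-0.1845,0.028,0]}
    - {"translation":[0.0055,0.034,0.0912],"rotation":[-0.2076,0.032,0]}
    - {"translation":[0.006,0.0385,0.101],"rotation":[-0.2306,0.0355,0]}

```text
t: 25.35
eef_pos: [0.457, -0.0443, 0.1738]
ee_rot: [-3.141, -0.405, -1.728]
force: [-2.0, -7.4, 2.0]
width: 0.0119
gripper_force: 35.0
```

Call:
apply_moves:
  steps:
    - {"translation":[0,-0.002,0],"rotation":[0,0,0]}
    - {"translation":[0,-0.002,0],"rotation":[0,0,0]}
    - {"translation":[0,-0.002,0],"rotation":[0,0,0]}
    - {"translation":[0,-0.002,0],"rotation":[0,0,0]}
    - {"translation":[0,-0.002,0],"rotation":[0,0,0]}
    - {"translation":[0,-0.002,0],"rotation":[0,0,0]}
    - {"translation":[0,-0.002,0],"rotation":[0,0,0]}
    - {"translation":[0,-0.002,0],"rotation":[0,0,0]}
    - {"translation":[0,-0.002,0],"rotation":[0,0,0]}
    - {"translation":[0,-0.002,0],"rotation":[0,0,0]}

```text
t: 26.18
eef_pos: [0.4572, -0.0445, 0.1736]
ee_rot: [-3.141, -0.404, -1.728]
force: [-1.8, -5.5, 1.8]
width: 0.0116
gripper_force: 35.0
```

```bash
python3 - <<'E'
from h import *
a=grab_frame("scene"); b=grab_frame("top"); cv2.imwrite("pics/s4raw.png",a); cv2.imwrite("pics/t4raw.png",b)
A=crop(a,210,70,210,160,2.5); B=crop(b,90,220,210,120,2.5)
out=np.zeros((600,800,3),np.uint8); out[:300,:525]=B; A=crop(a,210,80,220,120,2.5); out[300:,:550]=A
cv2.imwrite("pics/c4.png",out[:, :560]); print(get_state()["force"])
E
```

```text
[-0.51175497 -5.86286205  1.82176941]
```

View pics/c4.png

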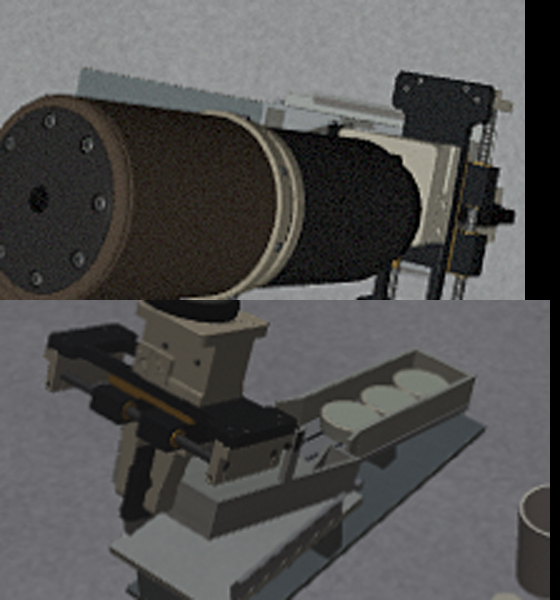

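The composite shows all three dishes in single file in the channel at about (350,417), (385,398) and (422,380) in the lower half. The tray is empty and its nose is still on the ledge. Next I lower it along the reverse path.

Call:
apply_moves:
  steps:
    - {"translation":[-0.0005,-0.003,-0.007],"rotation":[0.016,-0.002,0]}
    - {"translation":[-0.001,-0.0075,-0.0175],"rotation":[0.04,-0.006,0]}
    - {"translation":[-0.002,-0.0115,-0.028],"rotation":[0.0645,-0.01,0]}
    - {"translation":[-0.003,-0.0155,-0.039],"rotation":[0.09,-0.014,0]}
    - {"translation":[-0.0035,-0.0195,-0.05],"rotation":[0.115,-0.018,0]}
    - {"translation":[-0.004,-0.023,-0.06],"rotation":[0.138,-0.021,0]}
    - {"translation":[-0.0045,-0.0265,-0.0702],"rotation":[0.1614,-0.025,0]}
    - {"translation":[-0.005,-0.03,-0.0804],"rotation":[0.1845,-0.0284,0]}
    - {"translation":[-0.0055,-0.033,-0.0907],"rotation":[0.2076,-0.032,0]}
    - {"translation":[-0.006,-0.036,-0.101],"rotation":[0.2306,-0.0355,0]}

```text
t: 27.12
eef_pos: [0.4554, -0.0539, 0.1482]
ee_rot: [3.141, -0.282, -1.728]
force: [-1.3, -7.4, 1.4]
width: 0.0117
gripper_force: 35.0
```

Call:
apply_moves:
  steps:
    - {"translation":[-0.0006,-0.004,-0.012],"rotation":[0.026,-0.004,0]}
    - {"translation":[-0.001,-0.008,-0.024],"rotation":[0.053,-0.008,0]}
    - {"translation":[-0.0016,-0.0115,-0.036],"rotation":[0.079,-0.012,0]}
    - {"translation":[-0.002,-0.015,-0.048],"rotation":[0.105,-0.016,0]}
    - {"translation":[-0.0028,-0.018,-0.06],"rotation":[0.132,-0.02,0]}
    - {"translation":[-0.0033,-0.0215,-0.072],"rotation":[0.158,-0.024,0]}
    - {"translation":[-0.0037,-0.024,-0.084],"rotation":[0.185,-0.028,0]}
    - {"translation":[-0.0041,-0.027,-0.0965],"rotation":[0.211,-0.032,0]}
    - {"translation":[-0.0045,-0.029,-0.1085],"rotation":[0.237,-0.036,0]}
    - {"translation":[-0.005,-0.031,-0.121],"rotation":[0.264,-0.041,0]}

```text
t: 27.95
eef_pos: [0.4547, -0.061, 0.1178]
ee_rot: [3.142, -0.14, -1.728]
force: [-1.4, -5.0, 0.7]
width: 0.0117
gripper_force: 35.0
```

Call:
apply_moves:
  steps:
    - {"translation":[-0.0005,-0.0025,-0.0125],"rotation":[0.027,-0.004,0]}
    - {"translation":[-0.001,-0.005,-0.027],"rotation":[0.057,-0.009,0]}
    - {"translation":[-0.001,-0.0075,-0.0425],"rotation":[0.09,-0.014,0]}
    - {"translation":[-0.0015,-0.0095,-0.059],"rotation":[0.125,-0.019,0]}
    - {"translation":[-0.0015,-0.0115,-0.075],"rotation":[0.16,-0.025,0]}
    - {"translation":[-0.002,-0.0125,-0.09],"rotation":[0.192,-0.03,0]}
    - {"translation":[-0.0025,-0.0135,-0.104],"rotation":[0.221,-0.034,0]}
    - {"translation":[-0.0025,-0.0145,-0.115],"rotation":[0.245,-0.038,0]}
    - {"translation":[-0.0025,-0.015,-0.122],"rotation":[0.26,-0.04,0]}
    - {"translation":[-0.0025,-0.015,-0.124],"rotation":[0.264,-0.041,0]}

```text
t: 28.78
eef_pos: [0.4549, -0.0642, 0.0869]
ee_rot: [-3.141, 0.001, -1.728]
force: [-1.2, 0.1, 2.9]
width: 0.0117
gripper_force: 35.0
```

Call:
apply_moves:
  steps:
    - {"translation":[0,0,0],"rotation":[0,0,0]}
    - {"translation":[0,0,0],"rotation":[0,0,0]}
    - {"translation":[0,0,0],"rotation":[0,0,0]}
    - {"translation":[0,0,0],"rotation":[0,0,0]}
    - {"translation":[0,0,0],"rotation":[0,0,0]}
    - {"translation":[0,0,0],"rotation":[0,0,0]}
    - {"translation":[0,0,0],"rotation":[0,0,0]}
    - {"translation":[0,0,0],"rotation":[0,0,0]}
    - {"translation":[0,0,0],"rotation":[0,0,0]}
    - {"translation":[0,0,0],"rotation":[0,0,0]}
  jaw: -0.4

```text
t: 29.62
eef_pos: [0.4543, -0.0644, 0.0868]
ee_rot: [3.142, -0.0, -1.728]
force: [0.1, 0.1, 0.9]
width: 0.0609
gripper_force: 0.0
```

Call:
apply_moves:
  steps:
    - {"translation":[0,0,0.01],"rotation":[0,0,0]}
    - {"translation":[0,0,0.04],"rotation":[0,0,0]}
    - {"translation":[0,0,0.09],"rotation":[0,0,0]}
    - {"translation":[0,0,0.16],"rotation":[0,0,0]}
    - {"translation":[0,0,0.24],"rotation":[0,0,0]}
    - {"translation":[0,0,0.32],"rotation":[0,0,0]}
    - {"translation":[0,0,0.4],"rotation":[0,0,0]}
    - {"translation":[0,0,0.48],"rotation":[0,0,0]}
    - {"translation":[0,0,0.56],"rotation":[0,0,0]}
    - {"translation":[0,0,0.64],"rotation":[0,0,0]}

```text
t: 30.45
eef_pos: [0.4541, -0.0645, 0.2487]
ee_rot: [-3.141, 0.0, -1.728]
force: [-0.1, 0.4, -0.9]
width: 0.0614
gripper_force: 0.0
```

Call:
apply_moves:
  steps:
    - {"translation":[0,-0.08,0.02],"rotation":[0,0,0]}
    - {"translation":[0,-0.17,0.02],"rotation":[0,0,0]}
    - {"translation":[0,-0.27,0.02],"rotation":[0,0,0]}
    - {"translation":[0,-0.37,0.02],"rotation":[0,0,0]}
    - {"translation":[0,-0.47,0.02],"rotation":[0,0,0]}
    - {"translation":[0,-0.57,0.02],"rotation":[0,0,0]}
    - {"translation":[0,-0.67,0.02],"rotation":[0,0,0]}
    - {"translation":[0,-0.77,0.02],"rotation":[0,0,0]}
    - {"translation":[0,-0.85,0.02],"rotation":[0,0,0]}
    - {"translation":[0,-0.9,0.02],"rotation":[0,0,0]}

```text
t: 31.28
eef_pos: [0.454, -0.2912, 0.2523]
ee_rot: [-3.141, -0.0, -1.729]
force: [0.4, 0.5, 0.6]
width: 0.0616
gripper_force: 0.0
```

```bash
python3 - <<'E'
from h import *
a=grab_frame("scene"); b=grab_frame("top"); cv2.imwrite("pics/s5raw.png",a); cv2.imwrite("pics/t5raw.png",b)
out=np.zeros((600,800,3),np.uint8); out[:300,:800]=crop(b,95,215,320,120,2.5)[:, :800]; out[300:,:575]=crop(a,200,90,230,120,2.5)
cv2.imwrite("pics/c5.png",out); print(get_state()["force"],get_state()["t"])
E
```

```text
[-0.22126529 -0.11247762 -0.9622998 ] 31.3833
```

View pics/c5.png

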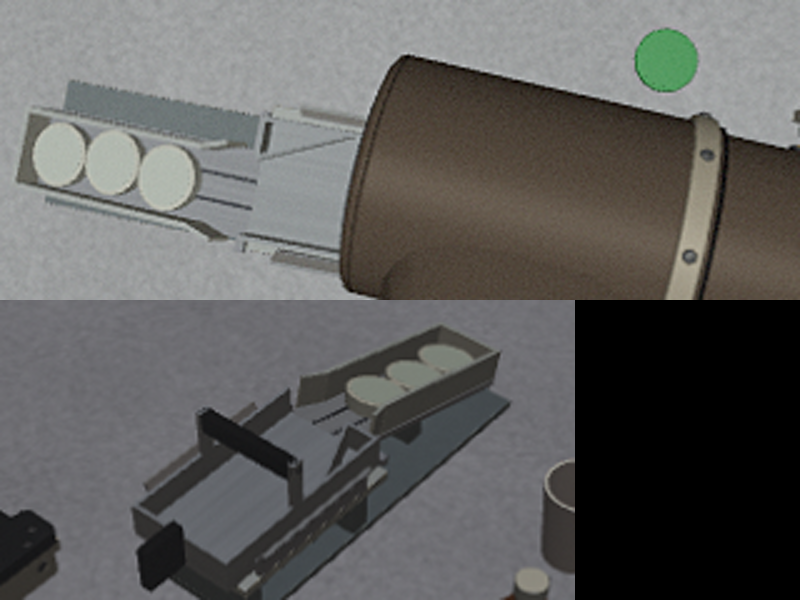

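The dishes sit at the channel's end, at (60,155), (113,162) and (167,177). The tray lies flat and empty between the fences with its nose edge (255,180) at the stops, and nothing is touching it.

```bash
python3 -c "
from station import *
print(job_done())"
```

```text
the job is handed in; nothing more can be done
None
```

The job is done and handed in at about 31 s: all three dishes are in single file at the channel's end, the empty tray lies flat with its nose at the stops and is released, and I never touched the bottle, slide box or beaker.

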